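Load the pantry caddy and carry it level

ROBOT

A 7-joint arm with a two-finger parallel gripper is mounted at the origin on the work surface. World frame = base frame: x ahead of the robot, y to its left, z up, the work surface at z = 0. Lengths are in m, angles in rad, forces in N, time in s.
With the tool pointing down it reaches from about 0.4 to 0.875 m from the base axis. Payload 19.3 kg.
Tool frame: the origin (TCP) lies at the very end of the fingers, on their centre line; the grasp point (between the pads) lies 19 mm behind it; z points along the fingers, y is the line along which they close (so a half turn about z gives the same grasp; the last joint's range is limited). The gripper opens to 85 mm and grips with 20 to 120 N. Pads are 22 mm wide; open, the fingers measure 114 mm over their backs; the gripper's body (76 mm by 85 mm) begins 54 mm behind the grasp point. The pads swing forward as they close: fully open they stand 13 mm farther back than shut.
Start: joints at [1.057, 0.521, -0.036, 1.599, 0.021, 1.021, -0.113], TCP at [0.268, -0.564, 0.231] pointing down, gripper open.
Joint ranges: [-2.91, 2.91], [-0.3, 2.13], [-1.5, 1.42], [0.17, 2.43], [-1.26, 4.41], [0.16, 1.93], [-2.52, 2.52]. Speed limits (rad/s): [1.89, 1.89, 2.39, 2.39, 3.01, 3.01, 3.01].

INTERFACE

Orientations are given as [roll, pitch, yaw] about the fixed x, y, z axes, in that order (R = Rz(yaw) Ry(pitch) Rx(roll)).
In Python, from workcell import bot gives the robot as it stands.
- The arm moves only by the tool jog_arm, never from a script. Its argument "motion" is a list of rows, each a list of 5 numbers: the shift along the tool's x, y, z scaled (see below), then the turn about the tool's z scaled (see below), then the opening, from 0 (shut) to 1 (fully open). A call has 1 to 12 rows; each row shifts and turns the commanded pose from where the row before left it, along the tool's axes as they then stand; what a row does not reach is not made up. The controller multiplies each number of a shift by 30 mm and each number of a turn by 0.08 rad. A row lasts 1/10 s, in which the tool goes at most 50 mm and 8.59 degrees, less where a joint would pass 70% of its speed; a pose out of reach is approached as far as the arm can. A call with a number of a shift or a turn outside -1 to 1 is refused whole. A call with a gripper value outside its range is refused whole. The fingers move at their own pace and stop on an object; "newtons" is the grip in N (left out, the last holds). Time passes only in rows, so rows that do not move let the fingers close. It gives the time, the measured TCP pose, the force, the opening and the grip force at its end, in the units of the state.
- bot.observe(): the state, without advancing time (a new reading comes with each control period).
- bot.grab_frame(name): name is "scene" or "top" or "wrist"; returns a dict with "pixels" (400x640x3 uint8, red, green, blue), "fovy" (degrees; the focal length in pixels is half the picture's height over the tangent of half this angle, whatever the lens; pixels are square), "cx", "cy" (the principal point, pixels), "rvec" (rotation vector, rad) and "tvec" (3), from world to camera coordinates, as OpenCV has them; the wrist camera has in their place "mount" (4x4, takes a point from camera to tool coordinates, whose origin is the TCP and whose axes are the flange's). Camera axes: x right, y down, z forward; pixel columns grow to the right and rows downward; lengths in m; the calibration is good to about 2 mm. A picture is of the moment at which its call begins: read the wrist's pose just before it. There is no depth.
- bot.job_done(): hands the job in; it is judged then, once.
The state is a dict: "clock": time; "qpos": joint angles; "qd": joint speeds; "joint_efforts": joint torques, N m; "position": TCP position; "tool_rot": TCP orientation; "force": force on the tool from outside, world axes, zero at the start; "moment": the same for the moment, N m; "grip_width": finger opening in m; "finger_force": force on a finger pad.
Only numpy, scipy, OpenCV 4.12 (cv2) and the standard library are available. Lean on these libraries where they do the work, as an engineer would, in place of code of your own. Each camera call takes 0.05 s, during which the arm holds its last target. There are 200 camera calls.

TASK

Sort the spice jar with the red cap and the blue tin from the counter into the white caddy: the jar on the side of the divider where a jar already stands, the tin on the side with the other tin, each set down upright on the caddy's floor, not dropped. Then lift the caddy straight up by its dark carrying bar, kept level, to about 10 cm clear of the counter. Finish while still holding it there, level and steady and carried by nothing else, with everything else on the counter left where it was.

Things in the scene. Friction and masses are not known exactly. Their poses are not given: they have to be found in the camera images.
- caddy: White tote caddy, loose, 0.36 kg: open tray 260 (own x) x 200 (y) x 40 mm high, walls and floor 4 mm; a 6 mm divider along x at y = 0, as high as the walls, makes two compartments of 252 x 93 mm. Two posts 14 x 12 mm at x = +-52 mm rise from the divider to the carrying bar. Origin: centre of its underside, z up. Its long x axis starts roughly along world y.
- caddy_handle (a point): Middle of the dark wooden carrying bar, 130 mm above the caddy's underside, over its origin; same axes. The bar runs along x: 130 mm long, 16 mm wide (y), 18 mm tall (z 121 to 139 mm), 90 mm of it clear between the posts. The loaded caddy weighs about 0.75 kg and balances under it if filled evenly.
- jar_in: Spice jar: upright cylinder 42 mm in diameter and 95 mm tall, 80 g, its top 20 mm a red cap of the same diameter, white label band round its dark brown body. Origin: centre of its underside, z up. Already stands in the caddy, near its -x end, about y = +50 or -50 mm: its side is the jars' side; it stays in the caddy.
- tin_in: Small food tin: upright plain cylinder 53 mm in diameter and 70 mm tall, 110 g, bare steel ends, blue label with a yellow stripe. Origin: centre of its underside, z up. Already stands in the caddy, near its -x end, in the compartment opposite jar_in: the tins' side; it stays in the caddy.
- jar_a: Spice jar: upright cylinder 42 mm in diameter and 95 mm tall, 80 g, its top 20 mm a red cap of the same diameter, white label band round its orange-brown body. Origin: centre of its underside, z up. Starts on the counter; to be sorted.
- tin_a: Small food tin: upright plain cylinder 53 mm in diameter and 70 mm tall, 110 g, bare steel ends, blue label with a yellow stripe. Origin: centre of its underside, z up. Starts on the counter; to be sorted.
- mustard: Yellow squeeze bottle with a pointed red tip, 50 mm in diameter, 128 mm tall, loose, standing among the things to be sorted; leave it alone. Origin: centre of its underside.
- peanut_jar: Big jar with a red lid and green label, 84 mm in diameter, 120 mm tall, loose, beyond the work area; leave it alone. Origin: centre of its underside.
- mug: Blue mug, 80 mm in diameter, 90 mm tall, loose; leave it alone. Origin: centre of its underside.
- carton: Orange food carton, 60 x 150 x 190 mm tall, loose, on the right; leave it alone. Origin: centre of its underside.
- sauce_bottle: Green glass bottle, 60 mm in diameter, 200 mm tall, loose, at the far left; leave it alone. Origin: centre of its underside.
There are look-alikes about, which are no part of the job. What is shaped like the jar_a but purple or turquoise is not meant.

How it is judged:
On the way, in this order (a step that is already met when the one before it is completed fails the run):
1. jar and tin stand upright on the caddy's floor, each with its own kind, released, the caddy still on the counter (x of jar_in in the frame of caddy between -0.125 and 0.125 m and y of jar_in in the frame of caddy between -0.1 and 0.1 m and z of jar_in in the frame of caddy between -0.005 and 0.015 m and angle between each of jar_in, jar_a, tin_in, tin_a's own z axis and vertical below 0.25 rad and x of jar_a in the frame of caddy between -0.125 and 0.125 m and y of jar_a in the frame of caddy between -0.1 and 0.1 m and z of jar_a in the frame of caddy between -0.005 and 0.015 m and x of tin_in in the frame of caddy between -0.125 and 0.125 m and y of tin_in in the frame of caddy between -0.1 and 0.1 m and z of tin_in in the frame of caddy between -0.005 and 0.015 m and x of tin_a in the frame of caddy between -0.125 and 0.125 m and y of tin_a in the frame of caddy between -0.1 and 0.1 m and z of tin_a in the frame of caddy between -0.005 and 0.015 m and ((y of each of jar_in, jar_a in the frame of caddy above 0.015 m and y of each of tin_in, tin_a in the frame of caddy below -0.015 m) or (y of each of jar_in, jar_a in the frame of caddy below -0.015 m and y of each of tin_in, tin_a in the frame of caddy above 0.015 m)) and contact force between the fingers and jar_in below 0.2 N and contact force between the fingers and jar_a below 0.2 N and contact force between the fingers and tin_in below 0.2 N and contact force between the fingers and tin_a below 0.2 N and height (world z) of caddy below 0.01 m), for 0.2 s.
2. the caddy is lifted clear of the counter, level, in the gripper (height (world z) of caddy between 0.06 and 0.2 m and angle between caddy's own z axis and vertical below 0.12 rad and contact force between the fingers and caddy above 2 N and contact force between caddy and mustard below 0.2 N and contact force between caddy and peanut_jar below 0.2 N and contact force between caddy and mug below 0.2 N and contact force between caddy and carton below 0.2 N and contact force between caddy and sauce_bottle below 0.2 N and distance of caddy from where it was at the start of the episode below 0.25 m), for 0.2 s.
At the end, for the whole second after the job is handed in: Caddy held in the gripper, underside 60-200 mm above the counter, within 0.12 rad of level, below 30 mm/s and 0.15 rad/s, within 250 mm of its start, touching no bystander; on its floor both jars stand on one side of the divider, both tins on the other, within 0.25 rad of upright (all of step 2 and x of jar_in in the frame of caddy between -0.125 and 0.125 m and y of jar_in in the frame of caddy between -0.1 and 0.1 m and z of jar_in in the frame of caddy between -0.005 and 0.015 m and angle between each of jar_in, jar_a, tin_in, tin_a's own z axis and vertical below 0.25 rad and x of jar_a in the frame of caddy between -0.125 and 0.125 m and y of jar_a in the frame of caddy between -0.1 and 0.1 m and z of jar_a in the frame of caddy between -0.005 and 0.015 m and x of tin_in in the frame of caddy between -0.125 and 0.125 m and y of tin_in in the frame of caddy between -0.1 and 0.1 m and z of tin_in in the frame of caddy between -0.005 and 0.015 m and x of tin_a in the frame of caddy between -0.125 and 0.125 m and y of tin_a in the frame of caddy between -0.1 and 0.1 m and z of tin_a in the frame of caddy between -0.005 and 0.015 m and ((y of each of jar_in, jar_a in the frame of caddy above 0.015 m and y of each of tin_in, tin_a in the frame of caddy below -0.015 m) or (y of each of jar_in, jar_a in the frame of caddy below -0.015 m and y of each of tin_in, tin_a in the frame of caddy above 0.015 m)) and linear speed of caddy below 0.03 m/s and angular speed of caddy below 0.15 rad/s); the arm keeps its last pose, push and grip.
It fails at once if a thing to be left alone was moved by more than 30 mm (distance of any of mustard, peanut_jar, mug, carton, sauce_bottle from where it was at the start of the episode above 0.03 m).
It fails at once if a jar or tin was dropped (free and faster than 0.9 m/s) ((contact force between the fingers and jar_a below 0.1 N and linear speed of jar_a above 0.9 m/s) or (contact force between the fingers and tin_a below 0.1 N and linear speed of tin_a above 0.9 m/s)).
It fails at once if the caddy was tipped by more than 0.35 rad (angle between caddy's own z axis and vertical above 0.35 rad).
It also fails if it takes over 61 s, if anything falls off the work surface, if the arm or the gripper's body presses on something with over 40 N, if the wrist force passes 120 N, or if a joint passes its speed limit or range.

## Working session

There is one attempt and no reset: what is moved stays moved. The work goes in short steps, Python scripts to look and compute and a tool call to move; the robot and the scene stay as the last step left them, time stands still between calls to the robot, and variables do not carry over. Pictures are saved under pics/ and viewed, at most 10 in all, crops included, and the job is handed in when it is done.

Besides the shell and the picture viewer there is one more tool, called after ">>>" as name(argument=value, ...), one argument or row to a line, values as JSON. jog_arm: Moves the arm, as the interface text tells. Shifts and turns lie within -1 to 1; 1 stands for 30 mm of shift or 0.08 rad of turn. Its arguments: {"type":"object","properties":{"motion":{"type":"array","items":{"type":"array","items":{"type":"number"}}},"newtons":{"type":"number"}},"required":["motion"]}

```bash
mkdir -p pics
cat > h.py <<'E'
import numpy as np, cv2
from workcell import bot
def cam(name):
    s=bot.observe(); f=bot.grab_frame(name); im=np.array(f["pixels"])
    F=200/np.tan(np.radians(f["fovy"])/2)
    if "mount" in f:
        from scipy.spatial.transform import Rotation as R
        T=np.eye(4); T[:3,:3]=R.from_euler('xyz',s["tool_rot"]).as_matrix(); T[:3,3]=s["position"]
        M=T@np.array(f["mount"]); Rm=M[:3,:3]; C=M[:3,3]
    else:
        Rw=cv2.Rodrigues(np.array(f["rvec"],float))[0]; Rm=Rw.T; C=-Rw.T@np.array(f["tvec"],float).ravel()
    return dict(im=im,F=F,cx=f["cx"],cy=f["cy"],R=Rm,C=C)
def ray(c,u,v,z):
    d=c["R"]@np.array([(u-c["cx"])/c["F"],(v-c["cy"])/c["F"],1]); return c["C"]+d*(z-c["C"][2])/d[2]
def proj(c,p):
    q=c["R"].T@(np.array(p)-c["C"]); return [c["F"]*q[0]/q[2]+c["cx"],c["F"]*q[1]/q[2]+c["cy"]]
def save(c,n): cv2.imwrite("pics/"+n+".png",c["im"][:,:,::-1])
E
python3 - <<'E'
from h import *
for n in("top","scene"):
    c=cam(n); save(c,n+"0"); print(n,c["C"],c["R"][:,2],c["F"],c["cx"],c["cy"])
print(bot.observe())
E
```

```text
top [ 0.40246331 -0.01029332  1.09869547] [ 0.22786319  0.00584152 -0.97367563] 379.5231322285326 324.4600268037018 203.6637441109699
scene [ 1.46258284 -0.61647305  0.90258786] [-0.64265349  0.46797322 -0.60662802] 444.1750252038239 316.97250803646625 202.5788992760061
{'clock': 0.1, 'qpos': array([ 1.05680809,  0.5219709 , -0.03634005,  1.59993591,  0.02120898,
        1.02111418, -0.11279459]), 'qd': array([ 0.00028954, -0.00170759,  0.00026939, -0.00075987,  0.00210706,
       -0.00022709,  0.00041351]), 'joint_efforts': array([ 2.41917922e-03, -9.28490710e+01,  1.98260486e+00, -3.70536304e+01,
        1.79498788e-02,  5.30548146e-03, -1.81652445e-05]), 'position': array([ 0.26819629, -0.56419687,  0.23077828]), 'tool_rot': array([-3.14055227e+00,  7.45689212e-05,  4.43798074e-01]), 'force': array([-0.57464667,  0.05328943,  0.37267337]), 'moment': array([-0.05055082,  0.02937547, -0.0071886 ]), 'finger_force': 0.0, 'grip_width': 0.08555569167590468}
```

View pics/top0.png

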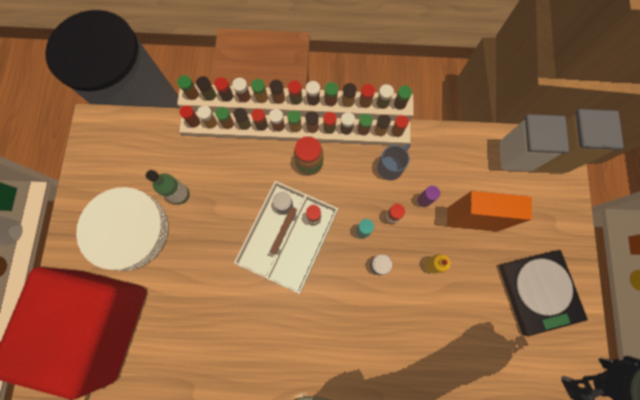

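View pics/scene0.png

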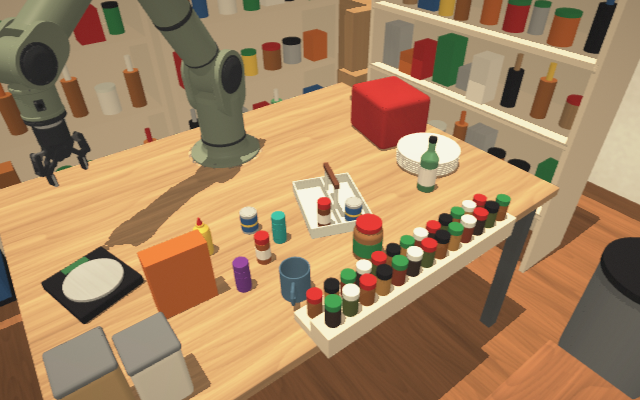

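The top view shows the jar cap at (397,212), the tin's top at (381,264), and the caddy centred near (286,237). The jar and tin inside the caddy are at (313,213) and (282,202), both near the far end. The neighbours are turquoise (367,228), purple (430,195) and mustard (440,263). The scene view confirms this layout.

Run:
```python
from h import *
c=cam("top"); hsv=cv2.cvtColor(c["im"],cv2.COLOR_RGB2HSV)
def blob(m,box,z,n):
    x0,y0,x1,y1=box; k=np.zeros(m.shape,np.uint8); k[y0:y1,x0:x1]=m[y0:y1,x0:x1]
    N,l,st,ce=cv2.connectedComponentsWithStats(k.astype(np.uint8)); i=1+np.argmax(st[1:,4]); 
    p=ray(c,*ce[i],z); print(n,st[i],ce[i].round(1),p.round(4)); return l==i
H,S,V=[hsv[...,i].astype(int) for i in range(3)]
red=((H<8)|(H>172))&(S>150)&(V>120)
blob(red,(385,200,410,225),.093,"jar_a"); blob(red,(303,202,325,225),.093,"jar_in")
grey=(S<70)&(V>110)
blob(grey,(366,250,398,280),.07,"tin_a")
blob((H>90)&(H<130)&(S>60),(366,250,398,280),.05,"tin_a blue")
blob((H>75)&(H<95)&(S>100),(355,217,377,240),.09,"turq"); blob((H>125)&(H<165)&(S>80),(415,180,445,210),.09,"purple")
blob((H>20)&(H<32)&(S>170),(425,250,455,275),.09,"mustard")
b=blob((H<15)&(S>80)&(V<150),(262,200,305,262),.139,"bar")
y,x=np.nonzero(b); r=cv2.minAreaRect(np.c_[x,y].astype(np.float32)); bx=cv2.boxPoints(r)
print([ray(c,*q,.139).round(4) for q in bx])
for u,v in[(276,182),(337,208),(299,291),(236,263)]: print("rim",ray(c,u,v,.04).round(3))
q=np.mean([ray(c,u,v,.04) for u,v in[(276,182),(337,208),(299,291),(236,263)]],0);print(q)
```

```text
jar_a [390 204  15  15 179] [396.9 211. ] [ 0.6267 -0.2014  0.093 ]
jar_in [307 206  13  14 158] [313.  212.5] [0.6118 0.0256 0.093 ]
tin_a [372 255  20  20 300] [381.2 264.2] [ 0.4837 -0.1641  0.07  ]Traceback (most recent call last):
  File "<stdin>", line 12, in <module>
  File "<stdin>", line 5, in blob
    return _wrapfunc(a, 'argmax', axis=axis, out=out, **kwds)
    return bound(*args, **kwds)
ValueError: attempt to get argmax of an empty sequence
```

Run:
```python
from h import *
c=cam("top"); hsv=cv2.cvtColor(c["im"],cv2.COLOR_RGB2HSV)
def blob(m,box,z,n):
    x0,y0,x1,y1=box; k=np.zeros(m.shape,np.uint8); k[y0:y1,x0:x1]=m[y0:y1,x0:x1]
    N,l,st,ce=cv2.connectedComponentsWithStats(k.astype(np.uint8))
    if N<2: print(n,"none"); return k>0
    i=1+np.argmax(st[1:,4]); p=ray(c,*ce[i],z); print(n,st[i],ce[i].round(1),p.round(4)); return l==i
H,S,V=[hsv[...,i].astype(int) for i in range(3)]
blob((H>75)&(H<95)&(S>90),(355,217,377,240),.085,"turq"); blob((H>125)&(H<165)&(S>70),(415,180,445,210),.085,"purple")
blob((H>20)&(H<32)&(S>170),(425,250,455,275),.09,"mustard")
blob((S<70)&(V>110),(272,192,293,212),.07,"tin_in")
b=blob((H<15)&(S>80)&(V<150),(262,200,305,262),.139,"bar")
y,x=np.nonzero(b); r=cv2.minAreaRect(np.c_[x,y].astype(np.float32)); bx=cv2.boxPoints(r)
print([ray(c,*q,.139).round(3) for q in bx])
K=[(276,182),(337,208),(299,291),(236,263)]
P=np.array([ray(c,u,v,.04) for u,v in K]);print(P.round(3),P.mean(0))
e=(P[0]+P[1]-P[2]-P[3])/2; print("axis",np.degrees(np.arctan2(e[1],e[0])),np.linalg.norm(e))
e=(P[0]+P[3]-P[2]-P[1])/2; print("waxis",np.degrees(np.arctan2(e[1],e[0])),np.linalg.norm(e))
```

```text
turq [359 220  14  14 153] [365.7 226.5] [ 0.5817 -0.1187  0.085 ]
purple [425 186  15  15 163] [431.9 193. ] [ 0.684  -0.2995  0.085 ]
mustard [434 256  15  15  78] [440.2 263.6] [ 0.4909 -0.3165  0.09  ]
tin_in [272 192  21  20 376] [281.4 200.6] [0.6464 0.1162 0.07  ]
bar [270 207  26  47 301] [283.1 229.6] [0.554 0.098 0.139]
[array([0.497, 0.128, 0.139]), array([0.617, 0.083, 0.139]), array([0.61 , 0.067, 0.139]), array([0.491, 0.112, 0.139])]
[[ 0.708  0.14   0.04 ]
 [ 0.639 -0.04   0.04 ]
 [ 0.403  0.054  0.04 ]
 [ 0.471  0.232  0.04 ]] [0.55533314 0.09633579 0.04      ]
axis -21.559999121533245 0.25440763240021597
waxis 69.20199421748563 0.191558571851752
```

>>> jog_arm(
  motion=[
    [0.89, -0.32, 0, 0, 1],
    [0.89, -0.32, 0, 0, 1],
    [0.89, -0.32, 0, 0, 1],
    [0.89, -0.32, 0, 0, 1],
    [0.89, -0.32, 0, 0, 1],
    [0.89, -0.32, 0, 0, 1],
    [0.89, -0.32, 0, 0, 1],
    [0.89, -0.32, 0, 0, 1],
    [0.89, -0.32, 0, 0, 1],
    [0.89, -0.32, 0, 0, 1],
    [0.89, -0.32, 0, 0, 1],
    [0.89, -0.32, 0, 0, 1],
  ],
)

```text
clock: 1.4
position: [0.5089, -0.3219, 0.2312]
tool_rot: [-3.141, 0.0, 0.444]
force: [0.9, -0.4, 0.8]
grip_width: 0.0856
finger_force: 0.0
```

>>> jog_arm(
  motion=[
    [0, 0, 0, 0.95, 1],
    [0, 0, 0, 0.95, 1],
    [0, 0, 0, 0.95, 1],
    [0, 0, 0, 0.95, 1],
    [0, 0, 0, 0.95, 1],
    [0, 0, 0, 0.95, 1],
    [0, 0, 0, 0.95, 1],
    [0, 0, 0, 0.95, 1],
    [0, 0, 0, 0.95, 1],
    [0, 0, 0, 0.95, 1],
    [0, 0, 0, 0, 1],
  ],
)

```text
clock: 2.5
position: [0.5082, -0.3227, 0.2312]
tool_rot: [3.142, 0.0, -0.318]
force: [-0.0, -0.7, -0.6]
grip_width: 0.0851
finger_force: 0.0
```

>>> jog_arm(
  motion=[
    [0, 0, 0, -1, 1],
    [0, 0, 0, -1, 1],
    [0, 0, 0, -1, 1],
    [0, 0, 0, -1, 1],
    [0, 0, 0, -1, 1],
    [0, 0, 0, -1, 1],
    [0, 0, 0, -1, 1],
    [0, 0, 0, -1, 1],
    [0, 0, 0, -1, 1],
    [0, 0, 0, -1, 1],
    [0, 0, 0, -1, 1],
    [0, 0, 0, -1, 1],
  ],
)

```text
clock: 3.7
position: [0.5082, -0.3229, 0.2312]
tool_rot: [-3.141, 0.0, 0.65]
force: [0.4, -0.8, 0.7]
grip_width: 0.0853
finger_force: 0.0
```

>>> jog_arm(
  motion=[
    [0, 0, 0, -1, 1],
    [0, 0, 0, -1, 1],
    [0, 0, 0, -1, 1],
    [0, 0, 0, -1, 1],
    [0, 0, 0, -1, 1],
    [0, 0, 0, -1, 1],
    [0, 0, 0, -1, 1],
    [0.75, 0.35, 0, 0, 1],
    [0.75, 0.35, 0, 0, 1],
    [0.75, 0.35, 0, 0, 1],
    [0.75, 0.35, 0, 0, 1],
    [0, 0, 0, 0, 1],
  ],
)

```text
clock: 4.9
position: [0.5819, -0.2506, 0.2311]
tool_rot: [3.141, -0.002, 1.21]
force: [-0.5, 0.5, -0.2]
grip_width: 0.0853
finger_force: 0.0
```

```bash
cat >> h.py <<'E'
from scipy.spatial.transform import Rotation as Rt
def go(t):
    s=bot.observe(); r=Rt.from_euler('xyz',s["tool_rot"]).as_matrix()
    print("pos",s["position"].round(4),"yaw",round(s["tool_rot"][2],3),"units",(r.T@(np.array(t)-s["position"])/.03).round(2))
E
python3 - <<'E'
from h import *
c=cam("wrist"); save(c,"w1"); print(c["C"]-bot.observe()["position"], proj(c,[.6267,-.2014,.095]))
go([.6267,-.2014,.06])
print(bot.observe()["qpos"])
E
```

```text
[0.02894797 0.07759201 0.14322385] [np.float64(355.6797041718297), np.float64(121.21738836600636)]
pos [ 0.5806 -0.2524  0.231 ] yaw 1.208 units [2.13 0.84 5.7 ]
[ 0.50863704  0.54693853 -0.28836567  1.56675934  0.17024185  1.05287943
 -0.18683285]
```

View pics/w1.png

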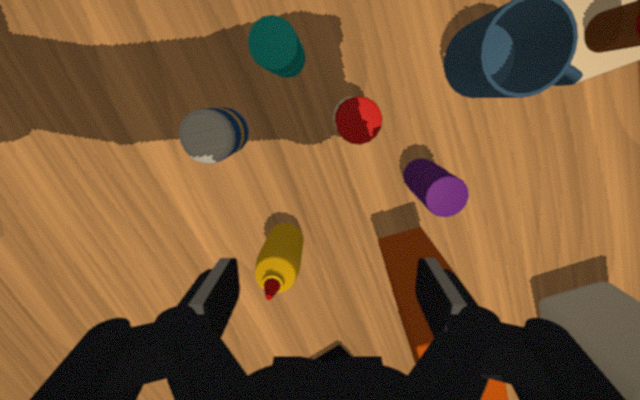

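The wrist view shows the red cap at (358,120), within 3 px of where I predicted it, and the tin's top near (207,136). I'll refine both positions from this view.

Run:
```python
from h import *
c=cam("wrist"); hsv=cv2.cvtColor(c["im"],cv2.COLOR_RGB2HSV); H,S,V=[hsv[...,i].astype(int) for i in range(3)]
m=(((H<6)|(H>174))&(S>170)&(V>90)).astype(np.uint8); m[:,:320]=0; m[170:]=0
N,l,st,ce=cv2.connectedComponentsWithStats(m); i=1+np.argmax(st[1:,4]); y,x=np.nonzero(l==i)
(u,v),r=cv2.minEnclosingCircle(np.c_[x,y].astype(np.float32)); print(st[i],u,v,r, ray(c,u,v,.095), ray(c,u,v,.088))
m=((S<60)&(V>60)).astype(np.uint8); k=np.zeros_like(m); k[95:175,170:260]=m[95:175,170:260]
N,l,st,ce=cv2.connectedComponentsWithStats(k); i=1+np.argmax(st[1:,4]); y,x=np.nonzero(l==i)
(u,v),r=cv2.minEnclosingCircle(np.c_[x,y].astype(np.float32)); print("tin",st[i],u,v,r, ray(c,u,v,.07),r*(c["C"][2]-.07)/c["F"])
```

```text
[ 337   93   46   48 1655] 358.354736328125 116.69731140136719 23.70619773864746 [ 0.62884987 -0.20058935  0.095     ] [ 0.62936007 -0.20119248  0.088     ]
tin [ 180  106   56   55 2297] 207.5 133.5 29.129121780395508 [ 0.48838825 -0.16582847  0.07      ] 0.028803198013269474
```

>>> jog_arm(
  motion=[
    [0.72, 0.29, 0, 0, 1],
    [0.72, 0.29, 0, 0, 1],
    [0.72, 0.29, 0, 0, 1],
    [0, 0, 0.9, 0, 1],
    [0, 0, 0.9, 0, 1],
    [0, 0, 0, 0, 1],
    [0, 0, 0, 0, 1],
  ],
)

```text
clock: 5.7
position: [0.627, -0.2037, 0.1779]
tool_rot: [-3.141, 0.0, 1.203]
force: [0.2, -0.2, 0.7]
grip_width: 0.0853
finger_force: 0.0
```

Run:
```python
from h import *
go([.628,-.201,.058])
```

```text
pos [ 0.627  -0.2037  0.1779] yaw 1.203 units [ 0.1 -0.   4. ]
```

>>> jog_arm(
  motion=[
    [0.1, 0, 0.8, 0, 1],
    [0, 0, 0.8, 0, 1],
    [0, 0, 0.8, 0, 1],
    [0, 0, 0.8, 0, 1],
    [0, 0, 0.8, 0, 1],
    [0, 0, 0, 0, 1],
    [0, 0, 0, 0, 0],
    [0, 0, 0, 0, 0],
    [0, 0, 0, 0, 0],
    [0, 0, 0, 0, 0],
    [0, 0, 0, 0, 0],
  ],
  newtons=30,
)

```text
clock: 6.8
position: [0.6294, -0.2004, 0.0589]
tool_rot: [3.139, -0.0, 1.204]
force: [0.5, 0.4, 8.7]
grip_width: 0.0411
finger_force: 29.3
```

>>> jog_arm(
  motion=[
    [0, 0, -0.5, 0, 0],
    [0, 0, -0.8, 0, 0],
    [0, 0, -0.8, 0, 0],
    [0, 0, -0.8, 0, 0],
    [0, 0, -0.8, 0, 0],
    [0, 0, -0.5, 0, 0],
    [0, 0, 0, 0, 0],
  ],
)

```text
clock: 7.5
position: [0.6294, -0.2003, 0.1861]
tool_rot: [3.138, -0.0, 1.204]
force: [-0.2, 1.1, -1.0]
grip_width: 0.0416
finger_force: 30.5
```

Run:
```python
from h import *
go([.4635,.068,.185]);s=bot.observe();print(s["grip_width"],s["finger_force"])
```

```text
pos [ 0.6294 -0.2003  0.1861] yaw 1.204 units [ 6.36 -8.37  0.01]
0.04160514927041748 30.507491268217564
```

>>> jog_arm(
  motion=[
    [0.3, -0.4, 0, 0, 0],
    [0.6, -0.8, 0, 0, 0],
    [0.6, -0.8, 0, 0, 0],
    [0.7, -0.9, 0, 0, 0],
    [0.7, -0.9, 0, 0, 0],
    [0.7, -0.9, 0, 0, 0],
    [0.7, -0.9, 0, 0, 0],
    [0.7, -0.9, 0, 0, 0],
    [0.7, -0.9, 0, 0, 0],
    [0.4, -0.6, 0, 0, 0],
    [0.26, -0.37, 0, 0, 0],
    [0, 0, 0, 0, 0],
  ],
)

```text
clock: 8.7
position: [0.4618, 0.0692, 0.1831]
tool_rot: [-3.141, 0.0, 1.206]
force: [-0.9, -0.2, -0.4]
grip_width: 0.0413
finger_force: 30.6
```

Run:
```python
from h import *
go([.4635,.068,.063]);c=cam("top"); save(c,"t2")
import cv2; cv2.imwrite("pics/t2c.png",cv2.resize(c["im"][160:310,200:410,::-1],None,fx=3,fy=3))
```

```text
pos [0.4618 0.0692 0.1831] yaw 1.206 units [-0.02  0.07  4.  ]
```

View pics/t2c.png

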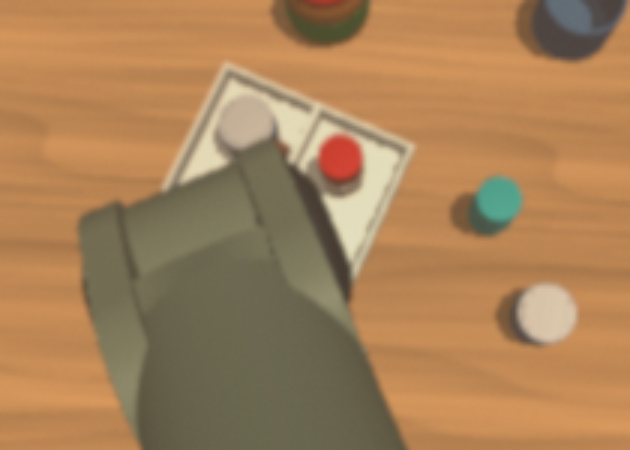

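>>> jog_arm(
  motion=[
    [0, 0, 0.4, 0, 0],
    [0, 0, 0.7, 0, 0],
    [0, 0, 0.7, 0, 0],
    [0, 0, 0.7, 0, 0],
    [0, 0, 0.7, 0, 0],
    [0, 0, 0.4, 0, 0],
    [0, 0, 0.3, 0, 0],
    [0, 0, 0, 0, 0],
  ],
)

```text
clock: 9.55
position: [0.4622, 0.0679, 0.0653]
tool_rot: [-3.14, 0.001, 1.203]
force: [-1.0, -0.1, 0.8]
grip_width: 0.0413
finger_force: 30.6
```

>>> jog_arm(
  motion=[
    [0, 0, 0.07, 0, 0],
    [0, 0, 0, 0, 0],
  ],
)

```text
clock: 9.75
position: [0.4629, 0.0682, 0.0646]
tool_rot: [3.141, -0.0, 1.204]
force: [0.5, 1.4, -1.1]
grip_width: 0.0416
finger_force: 30.6
```

>>> jog_arm(
  motion=[
    [0, 0, 0.06, 0, 0],
    [0, 0, 0, 0, 0],
  ],
)

```text
clock: 9.95
position: [0.463, 0.0683, 0.0629]
tool_rot: [3.14, -0.001, 1.204]
force: [0.2, -0.7, 4.2]
grip_width: 0.0411
finger_force: 30.9
```

>>> jog_arm(
  motion=[
    [0, 0, 0, 0, 0.7],
    [0, 0, 0, 0, 0.8],
    [0, 0, 0, 0, 0.8],
    [0, 0, 0, 0, 0.8],
    [0, 0, -0.5, 0, 0.8],
    [0, 0, -0.8, 0, 0.8],
    [0, 0, -0.9, 0, 0.8],
    [0, 0, -0.9, 0, 0.8],
    [0, 0, -0.9, 0, 0.8],
    [0, 0, 0, 0, 1],
  ],
)

```text
clock: 10.95
position: [0.4639, 0.0685, 0.1852]
tool_rot: [3.138, -0.002, 1.203]
force: [-0.0, -0.4, -1.7]
grip_width: 0.0805
finger_force: 0.0
```

Run:
```python
from h import *
go([.487,-.165,.183])
```

```text
pos [0.4639 0.0685 0.1852] yaw 1.203 units [-6.99  3.51  0.07]
```

>>> jog_arm(
  motion=[
    [-0.8, 0.4, 0, 0, 1],
    [-0.8, 0.4, 0, 0, 1],
    [-0.8, 0.4, 0, 0, 1],
    [-0.8, 0.4, 0, 0, 1],
    [-0.8, 0.4, 0, 0, 1],
    [-0.8, 0.4, 0, 0, 1],
    [-0.8, 0.4, 0, 0, 1],
    [-0.8, 0.4, 0, 0, 1],
    [-0.6, 0.3, 0, 0, 1],
    [0, 0, 0, 0, 1],
    [0, 0, 0, 0, 1],
  ],
)

```text
clock: 12.05
position: [0.4848, -0.1653, 0.1818]
tool_rot: [-3.141, -0.0, 1.203]
force: [-0.1, 0.8, 0.3]
grip_width: 0.0853
finger_force: 0.0
```

Run:
```python
from h import *
go([.487,-.165,.038]); c=cam("top"); cv2.imwrite("pics/t3c.png",cv2.resize(c["im"][160:310,200:410,::-1],None,fx=3,fy=3))
hsv=cv2.cvtColor(c["im"],cv2.COLOR_RGB2HSV); H,S,V=[hsv[...,i].astype(int) for i in range(3)]
m=(((H<8)|(H>172))&(S>150)&(V>120)).astype(np.uint8); m[:200]=0; m[:,:230]=0;m[:,340:]=0; m[300:]=0
N,l,st,ce=cv2.connectedComponentsWithStats(m)
for i in range(1,N):
    if st[i,4]>40: print(st[i],ray(c,*ce[i],.097))
```

```text
pos [ 0.4848 -0.1653  0.1818] yaw 1.203 units [0.03 0.07 4.79]
[307 206  13  14 159] [0.61089513 0.02535504 0.097     ]
[287 261  15  15 168] [0.46085767 0.06610251 0.097     ]
```

View pics/t3c.png

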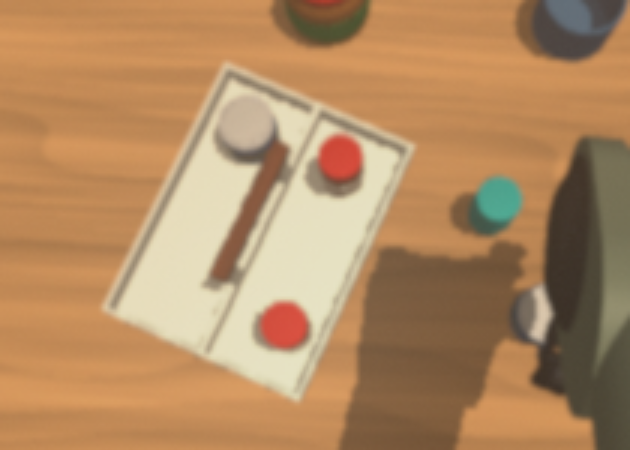

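The jar stands upright in the jars' compartment, its cap at crop position (285,325), and the caddy hasn't moved. Next is the tin.

>>> jog_arm(
  motion=[
    [0.03, 0.05, 0.8, 0, 1],
    [0, 0, 0.8, 0, 1],
    [0, 0, 0.8, 0, 1],
    [0, 0, 0.8, 0, 1],
    [0, 0, 0.8, 0, 1],
    [0, 0, 0.8, 0, 1],
    [0, 0, 0, 0, 1],
    [0, 0, 0, 0, 0],
    [0, 0, 0, 0, 0],
    [0, 0, 0, 0, 0],
    [0, 0, 0, 0, 0],
    [0, 0, 0, 0, 0],
  ],
)

```text
clock: 13.3
position: [0.4876, -0.1651, 0.0397]
tool_rot: [3.14, -0.0, 1.204]
force: [-1.9, 1.3, 6.6]
grip_width: 0.0523
finger_force: 30.1
```

>>> jog_arm(
  motion=[
    [0, 0, -0.4, 0, 0],
    [0, 0, -0.8, 0, 0],
    [0, 0, -0.8, 0, 0],
    [0, 0, -0.8, 0, 0],
    [0, 0, -0.8, 0, 0],
    [0, 0, -0.8, 0, 0],
    [0, 0, -0.8, 0, 0],
    [0, 0, -0.4, 0, 0],
    [0, 0, 0, 0, 0],
  ],
)

```text
clock: 14.2
position: [0.4875, -0.1655, 0.2083]
tool_rot: [3.138, -0.0, 1.204]
force: [-0.2, 0.3, -1.4]
grip_width: 0.0521
finger_force: 32.0
```

Run:
```python
from h import *
go([.503,.170,.205]);s=bot.observe();print(s["grip_width"],s["finger_force"])
```

```text
pos [ 0.4875 -0.1655  0.2083] yaw 1.204 units [10.62 -3.53  0.1 ]
0.05206907971265252 31.959697008132935
```

>>> jog_arm(
  motion=[
    [0.5, -0.15, 0, 0, 0],
    [0.9, -0.3, 0, 0, 0],
    [0.9, -0.3, 0, 0, 0],
    [0.9, -0.3, 0, 0, 0],
    [0.9, -0.3, 0, 0, 0],
    [0.9, -0.3, 0, 0, 0],
    [0.9, -0.3, 0, 0, 0],
    [0.9, -0.3, 0, 0, 0],
    [0.9, -0.3, 0, 0, 0],
    [0.9, -0.3, 0, 0, 0],
    [0.9, -0.3, 0, 0, 0],
    [0.9, -0.3, 0, 0, 0],
  ],
)

```text
clock: 15.4
position: [0.5017, 0.1641, 0.2054]
tool_rot: [-3.14, 0.001, 1.204]
force: [2.4, 0.2, -0.5]
grip_width: 0.0521
finger_force: 32.0
```

>>> jog_arm(
  motion=[
    [0.22, -0.08, 0, 0, 0],
    [0, 0, 0, 0, 0],
    [0, 0, 0, 0, 0],
  ],
)

```text
clock: 15.7
position: [0.5022, 0.1691, 0.2058]
tool_rot: [-3.141, 0.001, 1.203]
force: [-0.5, 0.2, -0.9]
grip_width: 0.0523
finger_force: 32.0
```

Run:
```python
from h import *
go([.503,.170,.044])
```

```text
pos [0.5022 0.1691 0.2058] yaw 1.203 units [0.04 0.02 5.39]
```

>>> jog_arm(
  motion=[
    [0.37, 0.02, 0, 0, 0],
    [0, 0, 0.5, 0, 0],
    [0, 0, 0.8, 0, 0],
    [0, 0, 0.8, 0, 0],
    [0, 0, 0.8, 0, 0],
    [0, 0, 0.8, 0, 0],
    [0, 0, 0.8, 0, 0],
    [0, 0, 0.4, 0, 0],
    [0, 0, 0.3, 0, 0],
    [0, 0, 0, 0, 0],
    [0, 0, 0, 0, 0],
  ],
)

```text
clock: 16.8
position: [0.5074, 0.1804, 0.0511]
tool_rot: [3.141, -0.001, 1.204]
force: [-0.0, -0.6, -1.9]
grip_width: 0.0521
finger_force: 32.0
```

>>> jog_arm(
  motion=[
    [0, 0, 0.1, 0, 0],
    [0, 0, 0.07, 0, 0],
    [0, 0, 0, 0, 0],
  ],
)

```text
clock: 17.1
position: [0.507, 0.1803, 0.0454]
tool_rot: [3.141, -0.0, 1.204]
force: [-0.5, -0.4, -0.8]
grip_width: 0.0522
finger_force: 32.0
```

>>> jog_arm(
  motion=[
    [0, 0, 0.06, 0, 0],
    [0, 0, 0, 0, 0],
  ],
)

```text
clock: 17.3
position: [0.5071, 0.1804, 0.0438]
tool_rot: [3.141, -0.0, 1.204]
force: [-0.9, -0.6, 4.4]
grip_width: 0.0522
finger_force: 32.4
```

>>> jog_arm(
  motion=[
    [0, 0, 0, 0, 0.78],
    [0, 0, 0, 0, 0.78],
    [0, 0, 0, 0, 0.78],
    [0, 0, 0, 0, 0.78],
    [0, 0, -0.5, 0, 0.78],
    [0, 0, -0.9, 0, 0.78],
    [0, 0, -0.9, 0, 0.78],
    [0, 0, -0.9, 0, 0.78],
    [0, 0, -0.9, 0, 0.78],
    [0, 0, -0.9, 0, 0.78],
    [0, 0, -0.9, 0, 1],
  ],
)

```text
clock: 18.4
position: [0.5066, 0.1803, 0.2228]
tool_rot: [3.141, -0.001, 1.204]
force: [0.2, 0.7, 0.2]
grip_width: 0.079
finger_force: 0.0
```

>>> jog_arm(
  motion=[
    [0, 0, -0.3, -1, 1],
    [0, 0, 0, -1, 1],
    [0, 0, 0, -1, 1],
    [0, 0, 0, -1, 1],
    [0, 0, 0, -1, 1],
    [0, 0, 0, -1, 1],
    [0, 0, 0, -1, 1],
    [0, 0, 0, -1, 1],
    [0, 0, 0, -1, 1],
    [0, 0, 0, -1, 1],
    [0, 0, 0, -1, 1],
    [0, 0, 0, -1, 1],
  ],
)

```text
clock: 19.6
position: [0.5068, 0.1803, 0.2306]
tool_rot: [3.141, 0.0, 2.167]
force: [0.6, -0.0, -0.8]
grip_width: 0.0854
finger_force: 0.0
```

>>> jog_arm(
  motion=[
    [0, 0, 0, -1, 1],
    [0, 0, 0, -1, 1],
    [0, 0, 0, -1, 1],
    [0, 0, 0, -1, 1],
    [0, 0, 0, -1, 1],
    [0, 0, 0, -1, 1],
    [0, 0, 0, -1, 1],
    [0, 0, 0, -0.6, 1],
    [0, 0, 0, 0, 1],
  ],
)

```text
clock: 20.5
position: [0.5068, 0.1801, 0.2304]
tool_rot: [-3.142, 0.001, 2.773]
force: [0.1, 0.4, -0.1]
grip_width: 0.0851
finger_force: 0.0
```

Run:
```python
from h import *
go([.555,.097,.24]); c=cam("wrist"); save(c,"w4"); print(bot.observe()["qpos"][6],proj(c,[.555,.097,.139]))
```

```text
pos [0.5068 0.1801 0.2304] yaw 2.773 units [-2.5  -2.01 -0.32]
0.38930530859269014 [np.float64(258.2677826757752), np.float64(284.09141530729374)]
```

View pics/w4.png

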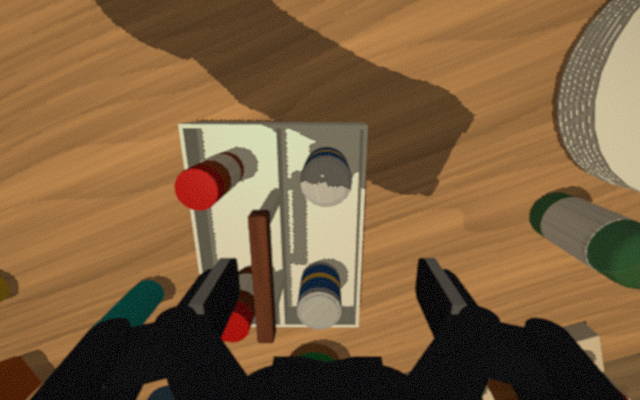

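The wrist view shows both jars left of the divider and both tins right of it, all upright. The bar runs from (260,212) to (265,342). I'll measure its centre and angle.

Run:
```python
from h import *
c=cam("wrist"); hsv=cv2.cvtColor(c["im"],cv2.COLOR_RGB2HSV); H,S,V=[hsv[...,i].astype(int) for i in range(3)]
m=((H<14)&(S>90)&(V<130)&(V>45)).astype(np.uint8); k=np.zeros_like(m); k[205:350,246:282]=m[205:350,246:282]
k=cv2.morphologyEx(k,cv2.MORPH_OPEN,np.ones((5,5)))
N,l,st,ce=cv2.connectedComponentsWithStats(k); i=1+np.argmax(st[1:,4]); print(st[i])
y,x=np.nonzero(l==i); b=cv2.boxPoints(cv2.minAreaRect(np.c_[x,y].astype(np.float32)))
P=np.array([ray(c,*q,.139) for q in b]); print(b.round(0),P.round(4),P.mean(0))
for i in(0,1):
    d=P[i+1]-P[i]; print(np.linalg.norm(d),np.degrees(np.arctan2(d[1],d[0])))
go([*P.mean(0)[:2],.2])
```

```text
[ 249  215   26  128 2287]
[[246. 216.]
 [266. 214.]
 [275. 342.]
 [255. 343.]] [[0.4924 0.1155 0.139 ]
 [0.4973 0.1313 0.139 ]
 [0.6178 0.0844 0.139 ]
 [0.6124 0.066  0.139 ]] [0.55499117 0.09930202 0.139     ]
0.016514784850426845 72.7623429170997
0.12931700941546306 -21.28650001671852
pos [0.5069 0.1802 0.2301] yaw 2.77 units [-2.47 -1.93  1.01]
```

>>> jog_arm(
  motion=[
    [-0.8, -0.65, 0, 0, 1],
    [-0.8, -0.65, 0, 0, 1],
    [-0.88, -0.66, 0, 0, 1],
    [0, 0, 0.6, 0, 1],
    [0, 0, 0.6, 0, 1],
    [0, 0, 0, 0, 1],
    [0, 0, 0, 0, 1],
  ],
)

```text
clock: 21.3
position: [0.555, 0.0989, 0.1941]
tool_rot: [3.142, -0.0, 2.771]
force: [-0.2, 0.1, 0.7]
grip_width: 0.0854
finger_force: 0.0
```

Run:
```python
from h import *
go([.555,.098,.111])
```

```text
pos [0.555  0.0989 0.1941] yaw 2.771 units [-0.01 -0.03  2.77]
```

>>> jog_arm(
  motion=[
    [0, 0, 0.7, 0, 1],
    [0, 0, 0.7, 0, 1],
    [0, 0, 0.7, 0, 1],
    [0, 0, 0.65, 0, 1],
    [0, 0, 0, 0, 1],
    [0, 0, 0, 0, 0],
    [0, 0, 0, 0, 0],
    [0, 0, 0, 0, 0],
    [0, 0, 0, 0, 0],
    [0, 0, 0, 0, 0],
    [0, 0, 0, 0, 0],
    [0, 0, 0, 0, 0],
  ],
  newtons=90,
)

```text
clock: 22.5
position: [0.5553, 0.0987, 0.1116]
tool_rot: [3.141, 0.001, 2.771]
force: [-2.7, -1.3, 8.7]
grip_width: 0.0148
finger_force: 88.5
```

>>> jog_arm(
  motion=[
    [0, 0, -0.15, 0, 0],
    [0, 0, -0.3, 0, 0],
    [0, 0, -0.4, 0, 0],
    [0, 0, -0.4, 0, 0],
    [0, 0, -0.4, 0, 0],
    [0, 0, -0.4, 0, 0],
    [0, 0, -0.4, 0, 0],
    [0, 0, -0.4, 0, 0],
    [0, 0, -0.3, 0, 0],
    [0, 0, -0.2, 0, 0],
    [0, 0, -0.1, 0, 0],
    [0, 0, 0, 0, 0],
  ],
)

```text
clock: 23.7
position: [0.5551, 0.0986, 0.2147]
tool_rot: [3.141, 0.0, 2.772]
force: [-0.4, -0.2, -6.4]
grip_width: 0.0146
finger_force: 88.0
```

>>> jog_arm(
  motion=[
    [0, 0, 0, 0, 0],
    [0, 0, 0, 0, 0],
    [0, 0, 0, 0, 0],
    [0, 0, 0, 0, 0],
    [0, 0, 0, 0, 0],
  ],
)

```text
clock: 24.2
position: [0.555, 0.0986, 0.2144]
tool_rot: [-3.142, -0.0, 2.772]
force: [-0.3, -0.1, -6.2]
grip_width: 0.0143
finger_force: 88.0
```

Run:
```python
from h import *
s=bot.observe(); print(s["position"],s["grip_width"],s["finger_force"],s["force"])
c=cam("scene"); save(c,"s5")
```

```text
[0.555015   0.09860822 0.21439608] 0.014308230551570897 88.0190634727478 [-0.25318365 -0.13053813 -6.23685079]
```

View pics/s5.png

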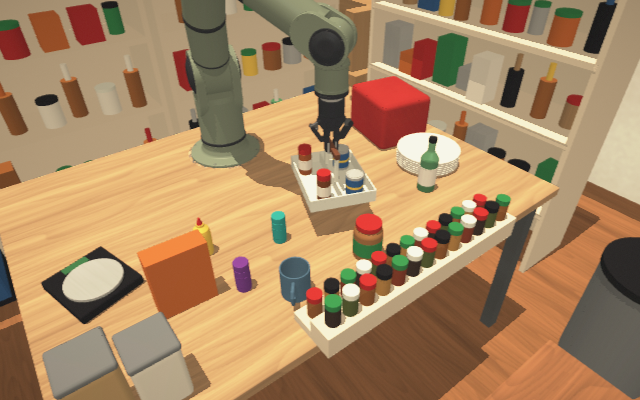

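The scene view shows the caddy held off the counter with its shadow below, both jars and both tins upright in it, and the bystanders in place. I'll check that it's level by comparing its rim corners at about (292,162), (311,200) and (374,181) with a level prediction.

Run:
```python
from h import *
c=cam("scene"); e=np.array([.932,-.363,0]); n=np.array([.363,.932,0]); o=np.array([.555,.0985,.143])
for a,b in[(-1,-1),(1,-1),(1,1),(-1,1)]: print([np.round(proj(c,o+e*a*.13+n*b*.1+np.array([0,0,dz]))) for dz in(0,-.04)])
cv2.imwrite("pics/s6.png",cv2.resize(c["im"][120:230,270:400,::-1],None,fx=5,fy=5))
s=bot.observe(); print(s["position"],s["grip_width"])
```

```text
[array([290., 155.]), array([291., 165.])]
[array([310., 201.]), array([310., 212.])]
[array([376., 189.]), array([375., 200.])]
[array([348., 146.]), array([347., 156.])]
[0.55502621 0.09861159 0.21444345] 0.014528323524392504
```

View pics/s6.png

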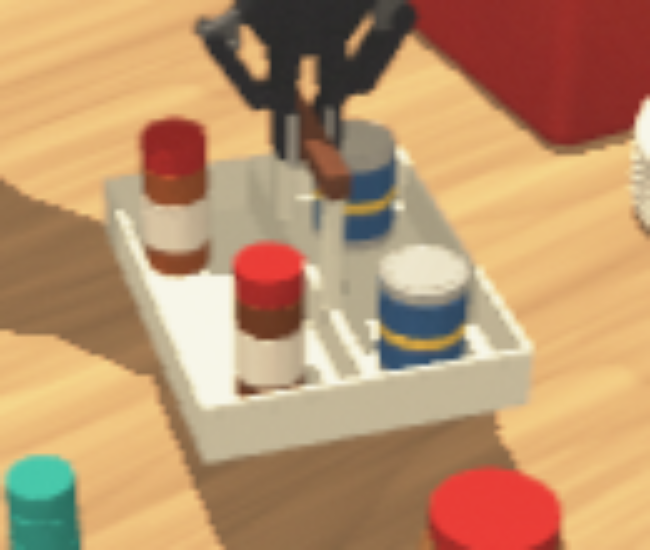

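The rim corners read (291,156), (311,201) and (376,190), each within about 1 px of the level prediction, and the load is stable.

```bash
python3 -c "
from workcell import bot
print(bot.job_done())"
```

```text
the job is handed in; nothing more can be done
None
```

The job is handed in: the red-capped jar and the blue tin stand upright in the caddy, each with its own kind, and the arm is holding the caddy level and steady about 10 cm above the counter; the hand-in returned no verdict.

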